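# Test and reset the conveyor's stop button

## Task

Test the stop button of the sample conveyor: push the red mushroom button in until it latches, then twist it clockwise by pushing its raised ridge round from one side, without gripping it, until the button pops back out. Then press the blue reset button fully in and let go. Leave the green start button unpressed and the jar, specimen pot and beaker where they stand.

Things in the scene. Friction and masses are not known exactly. Their poses are not given: they have to be found in the camera images.
- panel: grey control panel fixed to the bench, box 130 (x) by 310 (y) by 50 mm high; origin at the centre of its underside, z up. On its top stand three controls in one row along the panel's y axis, at y = -100, 0 and +100 mm; which control is at which place varies.
- estop_base: yellow round housing of the stop button, 68 mm across, 28 mm high, on top of the panel; origin at the centre of its underside, on the button's axis, z up
- estop_top (a point): top of the red stop button, on its axis, z up; sinks and turns with the button; 124 mm above the bench when out, 46 mm above the housing. The round cap, 60 mm across, has its flat top 22 mm below this point. The straight ridge lies along this point's x axis: 52 mm long, 12 mm thick, 18 mm high above the cap, with a 12 mm dome in its middle, 4 mm higher.
- estop_press (a joint): how far the red button is pushed in, m: 0 out, about 0.006 latched, 0.009 fully in. Its spring takes 3 N at first, 5 N fully in. Pushed fully in on the dome and let go, the cap turns by itself 0.7 rad counter-clockwise (from above) under the latch and stays in.
- estop_twist (a joint): turn of the red button, rad, positive clockwise from above: about 0 when out (sprung against a stop), about -0.7 latched, +0.35 at most. Turning the latched button clockwise to 0 or slightly past it (+0.1), against a spring torque of 0.03 to 0.045 N m, frees it: it springs out by 6 mm and stays out.
- ridge_left: the half of the ridge on the +y side of its mid-plane (52 by 6 mm); its origin is on the button's axis, 46 mm below estop_top; axes as estop_top. Pushing on this half's outer face at the +x end of the ridge turns the button clockwise.
- ridge_right: the other half, on the -y side. Pushing on its outer face at the -x end of the ridge turns the button clockwise. Pressing on the faces of both halves at once counts as gripping the ridge.
- reset_top (a point): centre of the top of the blue reset button, a round push button 28 mm across that stands 10 mm proud of its 44 mm steel collar; 72 mm above the bench when out
- reset (a joint): how far the blue button is pushed in, m: 0 out, 0.006 fully in (4 N); springs back
- start_top (a point): centre of the top of the green start button, same size and height as the blue one
- start (a joint): how far the green button is pushed in, m
- tub: loose white jar with blue lid, 86 mm across, 120 mm high, standing near one end of the panel; origin at the centre of its underside
- specimen: loose small clear pot with white lid, 48 mm across, 62 mm high, near the other end; origin at the centre of its underside
- beaker: loose empty glass beaker, 68 mm across, 90 mm high, beyond the panel; origin at the centre of its underside

How it is judged:
On the way, in this order (a step that is already met when the one before it is completed fails the run):
1. the red button is pushed in and latched (value of joint estop_press above 0.0045 m and value of joint estop_twist below -0.5 rad), for 0.2 s.
2. the red button is twisted free and has popped out (value of joint estop_press below 0.002 m), for 0.2 s.
3. the blue button is pressed in (value of joint reset above 0.0045 m), for 0.05 s.
At the end, for the whole second after the job is handed in: The red button is out again (in by less than 2 mm, turned no more than 0.15 rad counter-clockwise), blue and green buttons are out (within 1.5 mm), and jar, pot and beaker stand upright within 20 mm of where they started (value of joint estop_press below 0.002 m and value of joint estop_twist above -0.15 rad and value of joint each of reset, start below 0.0015 m and distance of each of tub, specimen, beaker from where it was at the start of the episode below 0.02 m and angle between each of tub, specimen, beaker's own z axis and vertical below 0.15 rad); the robot touches nothing.
It fails at once if the green start button is pressed (value of joint start above 0.002 m).
It fails at once if the ridge is gripped: fingers press on both of its sides at once (over 2 N each) (contact force between the fingers and ridge_left above 2 N and contact force between the fingers and ridge_right above 2 N).
It fails at once if the jar, pot or beaker is lifted, knocked over or moved by more than 20 mm (distance of any of tub, specimen, beaker from where it was at the start of the episode above 0.02 m or angle between any of tub, specimen, beaker's own z axis and vertical above 0.3 rad).
It also fails if it takes over 58 s, if anything falls off the work surface, if the arm or the gripper's body presses on something with over 40 N, if the wrist force passes 120 N, or if a joint passes its speed limit or range.

## Robot

A 6-joint arm with a two-finger parallel gripper is mounted at the origin on the work surface. World frame = base frame: x ahead of the robot, y to its left, z up, the work surface at z = 0. Lengths are in m, angles in rad, forces in N, time in s.
With the tool pointing down it reaches from about 0.35 to 0.775 m from the base axis. Payload 5.5 kg.
Tool frame: the origin (TCP) lies midway between the tips of the shut fingers; the grasp point (between the pads) lies 19 mm behind it; z points along the fingers, x is the direction in which the jaws open and shut, and the axes are right-handed (so a half turn about z gives the same grasp; the last joint's range is limited). The gripper opens to 85 mm and grips with 20 to 120 N. Pads are 22 mm wide; open, the fingers measure 114 mm over their backs; the gripper's body (76 mm by 85 mm) begins 54 mm behind the grasp point. The pads swing forward as they close: fully open they stand 13 mm farther back than shut.
Start: joints at [-0.14, 0.313, 0.046, 1.304, 0, 1.431], TCP at [0.575, -0, 0.231] pointing down, gripper open.
Joint ranges: [-2.76, 2.76], [-0.86, 1.69], [-1.03, 1.26], [-2.2, 2.34], [-1.47, 1.5], [-3.14, 3.14]. Speed limits (rad/s): [2.57, 2.57, 3.14, 3.14, 3.14, 3.14].

## Interface

Orientations are given as a unit quaternion [w, x, y, z].
In Python, from workcell import env gives the robot as it stands. The module is installed in compiled form; this text tells all that it offers.
- The arm moves only by the tool apply_moves, never from a script. Its argument "moves" is a list of rows, each a list of 3 entries, a list of its own where there are three numbers: the shift along the tool's x, y, z in cm, then the turn about the tool's z in degrees, then the opening, from 0 (shut) to 1 (fully open). In form: [[[x, y, z], yaw, gripper], ...]. A call has exactly 10 rows; each row is the pose to reach, as a shift and turn from the pose commanded when the call began, along the tool's axes at that moment; what a row does not reach only later rows make up. A row lasts 1/8 s, in which the tool goes at most 62.5 mm and 10.7 degrees, less where a joint would pass 70% of its speed; a pose out of reach is approached as far as the arm can. A call with a gripper value outside its range is refused whole. The fingers move at their own pace and stop on an object; "squeeze" is the grip in N (left out, the last holds). Time passes only in rows, so rows that repeat a pose let the fingers close, or fill a call up. It gives the time, the measured TCP pose, the force and the opening at its end, in the units of the state.
- env.get_state(): the state, without advancing time (a new reading comes with each control period).
- env.read_camera(name): name is "scene" or "side" or "wrist"; returns a dict with "pixels" (480x640x3 uint8, red, green, blue), "fov_y" (degrees; the focal length in pixels is half the picture's height over the tangent of half this angle, whatever the lens; pixels are square), "cx", "cy" (the principal point, pixels), "world_from_camera" (4x4, takes a point from camera to world coordinates); the wrist camera has in their place "hand_eye" (4x4, takes a point from camera to tool coordinates, whose origin is the TCP and whose axes are the tool frame's). Camera axes: x right, y down, z forward; pixel columns grow to the right and rows downward; lengths in m; the calibration is good to about 2 mm. A picture is of the moment at which its call begins: read the wrist's pose just before it. There is no depth.
- env.hand_in(): hands the job in, once; it reports no verdict.
The state is a dict: "clock": time; "joint_pos": joint angles; "qvel": joint speeds; "tau": joint torques, N m; "tcp_pos": TCP position; "orientation": TCP orientation; "wrist_force": force on the tool from outside, world axes, zero at the start; "ft_torque": the same for the moment, N m; "finger_gap": finger opening in m.
Only numpy, scipy, OpenCV 4.12 (cv2) and the standard library are available. Lean on these libraries where they do the work, as an engineer would, in place of code of your own. Each camera call takes 0.05 s, during which the arm holds its last target.

## Working session

There is one attempt and no reset: what is moved stays moved. The work goes in short steps, Python scripts to look and compute and a tool call to move; the robot and the scene stay as the last step left them, time stands still between calls to the robot, and variables do not carry over. Pictures are saved under pics/ and viewed, and the job is handed in when it is done.

Besides the shell and the picture viewer there is one more tool, called after ">>>" as name([rows], argument=value, ...), one row to a line, values as JSON. apply_moves: Moves the arm, as the interface text tells. Its arguments: {"type":"object","properties":{"moves":{"type":"array","items":{"type":"array"}},"squeeze":{"type":"number"}},"required":["moves"]}

```bash
mkdir -p pics
python3 - <<'E'
from workcell import env
import cv2
s=env.get_state();print(s)
for n in ["scene","side","wrist"]:
    c=env.read_camera(n);cv2.imwrite(f"pics/{n}0.png",c["pixels"][:,:,::-1])
    print(n,{k:v for k,v in c.items() if k!="pixels"})
E
```

```text
{'clock': 0.0, 'joint_pos': array([-1.39625341e-01,  3.13989041e-01,  4.49757781e-02,  1.30361185e+00,
        1.03494268e-05,  1.43121474e+00]), 'qvel': array([ 1.81325475e-04,  2.02220628e-03, -2.75773263e-03,  4.50792277e-04,
        1.32511479e-03, -5.66484673e-05]), 'tau': array([-2.90074182e-03, -4.80629075e+01,  2.98531097e+01,  1.95313990e-02,
       -3.83516899e-04, -4.27451073e-05]), 'tcp_pos': array([5.74482691e-01, 5.16404060e-05, 2.30414036e-01]), 'orientation': array([-1.32362587e-04,  9.99999582e-01, -2.18833325e-05, -9.04777220e-04]), 'wrist_force': array([ 0.23261302, -0.19963858, -0.04969876]), 'ft_torque': array([-0.00738207,  0.03273091,  0.03328926]), 'finger_gap': 0.08494437132058034}
scene {'fov_y': 51.56036870348116, 'cx': 317.05383198079545, 'cy': 238.87253212825587, 'world_from_camera': array([[-0.56304866,  0.6470228 , -0.51413783,  1.15363105],
       [ 0.82642201,  0.4395472 , -0.35188764,  0.42057615],
       [-0.00169148, -0.62302469, -0.78220034,  0.91724275],
       [ 0.        ,  0.        ,  0.        ,  1.        ]])}
side {'fov_y': 53.01889169250587, 'cx': 309.06963292862235, 'cy': 239.4572071943156, 'world_from_camera': array([[ 0.69965856, -0.35267801,  0.62136633,  0.04233088],
       [-0.71412974, -0.37232072,  0.59278663, -0.50165027],
       [ 0.02228475, -0.85848442, -0.51235524,  0.57923514],
       [ 0.        ,  0.        ,  0.        ,  1.        ]])}
wrist {'fov_y': 59.86100992265535, 'cx': 320.0673376136282, 'cy': 236.90647226075524, 'hand_eye': array([[ 9.99999275e-01, -1.12379491e-03, -4.32403543e-04,
        -4.50441771e-04],
       [ 1.20337982e-03,  9.45256868e-01,  3.26325000e-01,
        -8.42328541e-02],
       [ 4.20100447e-05, -3.26325284e-01,  9.45257535e-01,
        -1.42457555e-01],
       [ 0.00000000e+00,  0.00000000e+00,  0.00000000e+00,
         1.00000000e+00]])}
```

View pics/scene0.png

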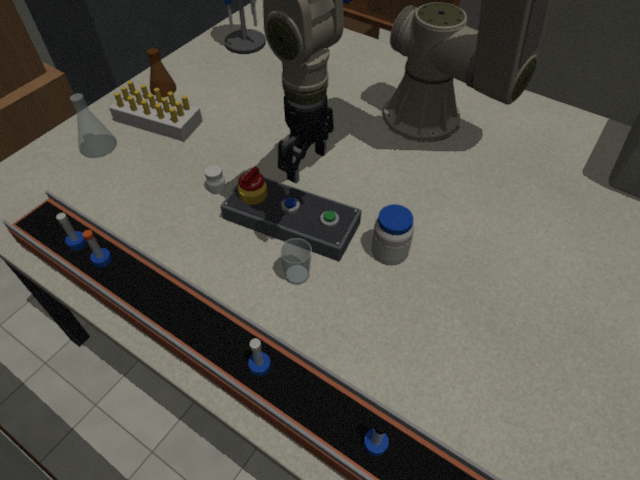

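View pics/side0.png

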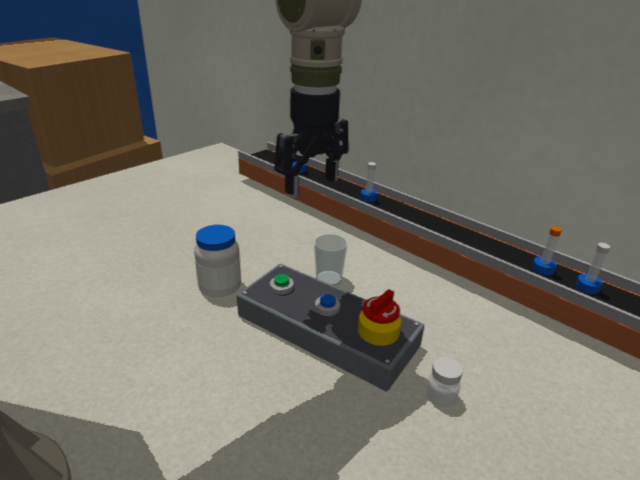

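View pics/wrist0.png

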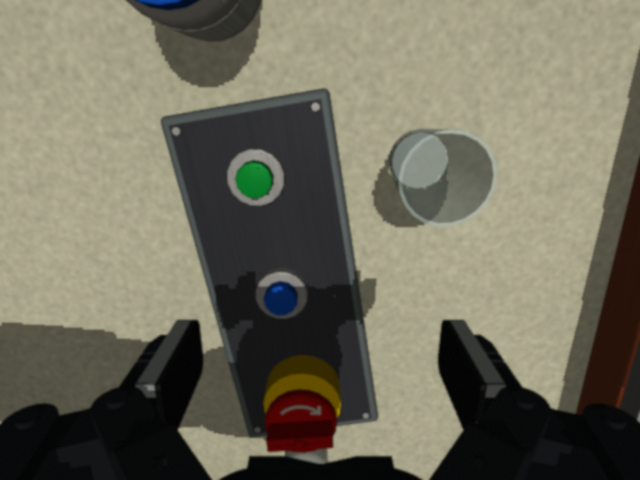

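The red stop button is at the panel's near (−y) end, blue is in the middle and green is at the +y end. I'll enlarge these to measure.

```bash
cat > h.py <<'E'
import numpy as np,cv2
from scipy.spatial.transform import Rotation as R
def ray(c,u,v,T=None):
    f=240/np.tan(np.radians(c["fov_y"]/2)); M=c.get("world_from_camera")
    if M is None: M=T@c["hand_eye"]
    d=M[:3,:3]@np.array([(u-c["cx"])/f,(v-c["cy"])/f,1]); return M[:3,3],d
def at(c,u,v,z,T=None):
    o,d=ray(c,u,v,T); return o+d*(z-o[2])/d[2]
def TT(s):
    q=s["orientation"];T=np.eye(4);T[:3,:3]=R.from_quat([q[1],q[2],q[3],q[0]]).as_matrix();T[:3,3]=s["tcp_pos"];return T
def tri(rs):
    A=0;b=0
    for o,d in rs:
        d=d/np.linalg.norm(d);P=np.eye(3)-np.outer(d,d);A=A+P;b=b+P@o
    return np.linalg.solve(A,b)
def crop(src,x0,y0,w,h,k,dst):
    i=cv2.imread(src)[y0:y0+h,x0:x0+w];cv2.imwrite(dst,cv2.resize(i,None,fx=k,fy=k,interpolation=cv2.INTER_CUBIC))
E
python3 - <<'E'
from h import *
crop("pics/side0.png",230,250,220,160,3.5,"pics/side0c.png")
crop("pics/scene0.png",210,150,160,110,5,"pics/scene0c.png")
crop("pics/wrist0.png",220,340,160,120,5,"pics/wrist0c.png")
E
```

```text
(no output)
```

View pics/side0c.png

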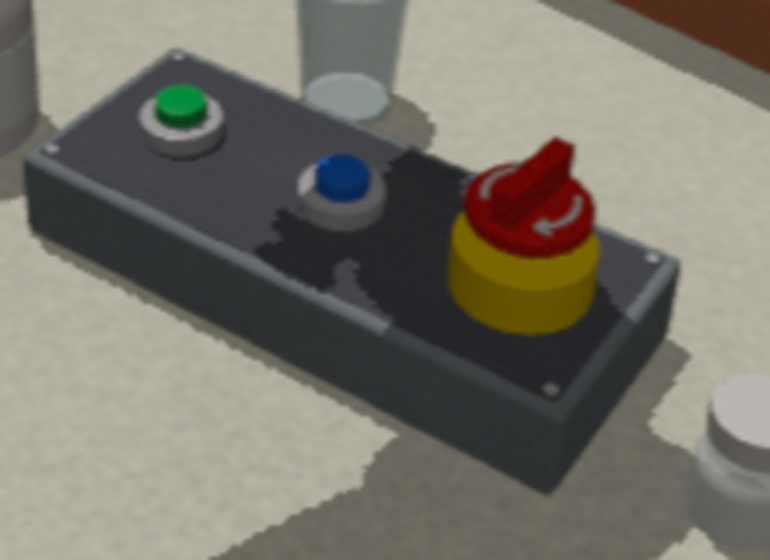

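View pics/scene0c.png

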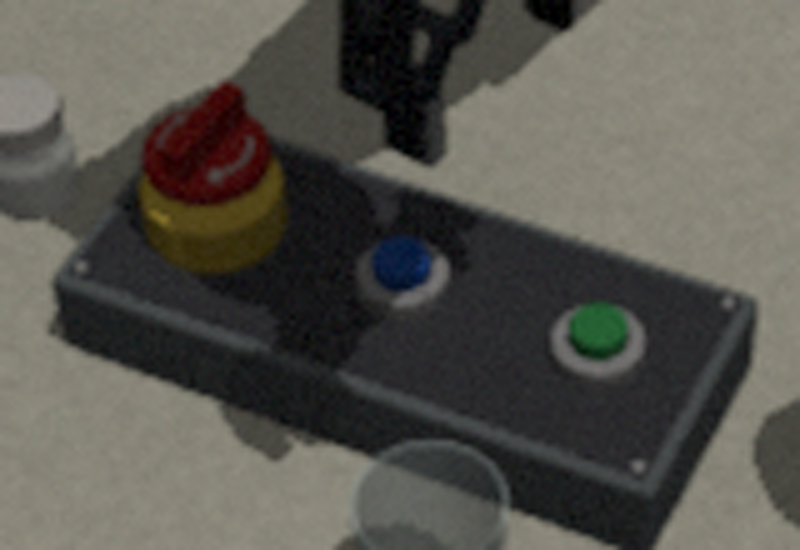

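View pics/wrist0c.png

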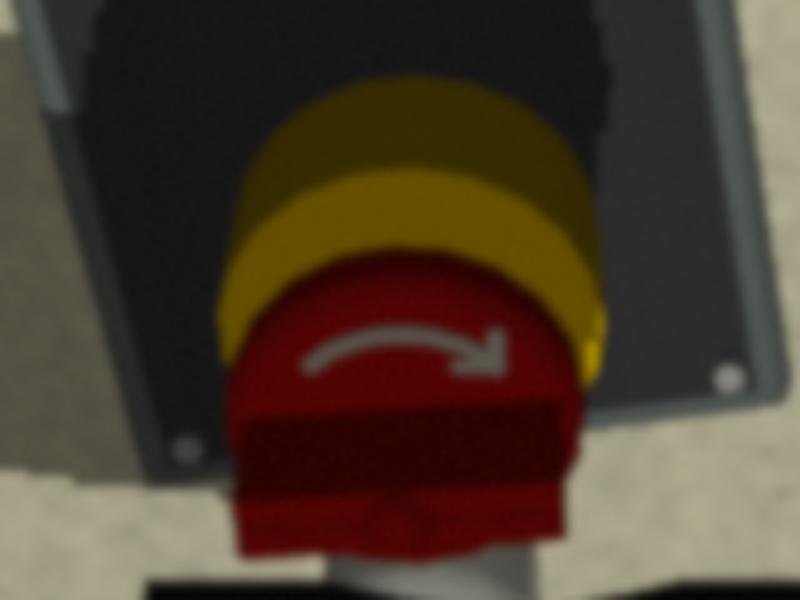

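Run:
```python
from workcell import env
from h import *
s=env.get_state();T=TT(s)
w=env.read_camera("wrist");sd=env.read_camera("side");sc=env.read_camera("scene")
print("blue",at(w,281,297.5,.072,T),at(sd,328,298,.072),at(sc,290.4,201.6,.072))
print("green",at(w,254,180,.072,T),at(sd,282,278.6,.072),at(sc,329.6,215,.072))
print("dome",at(w,299.5,444.5,.124,T))
P=lambda u,v:at(w,220+u/5,340+v/5,.120,T)
for p in [(238,557),(563,537),(245,500),(560,483)]: print(P(*p))
sp=lambda u,v,z:at(sd,230+u/3.5,250+v/3.5,z)
print("side ridge", sp(556,142,.12),sp(573,152,.12),sp(490,205,.12),sp(508,218,.12))
cp=lambda u,v,z:at(sc,210+u/5,150+v/5,z)
print("scene ridge", cp(225,88,.12),cp(243,93,.12),cp(160,155,.12),cp(183,165,.12))
# panel corners top z .05 (screws)
for p in [(175,131),(316,107),(220+187/5,340+448/5),(220+729/5,340+378/5)]: print(at(w,*p,.05,T))
print("tub",at(sd,216,238,.12),at(sc,396,219,.12)); print("spec",at(sd,447,370,.062),at(sc,214,174,.062)); print("beaker rim",at(w,447,177,.09,T))
```

```text
blue [ 0.54234802 -0.07115726  0.072     ] [ 0.54137526 -0.07391668  0.072     ] [ 0.54161067 -0.07273213  0.072     ]
green [0.52567081 0.02435493 0.072     ] [0.52336999 0.02230105 0.072     ] [0.52508587 0.02493864 0.072     ]
dome [ 0.55803667 -0.16927623  0.124     ]
[ 0.53273869 -0.18023761  0.12      ]
[ 0.5834678  -0.17622218  0.12      ]
[ 0.53429801 -0.1689155   0.12      ]
[ 0.58291425 -0.16557838  0.12      ]
side ridge [ 0.57817169 -0.16876489  0.12      ] [ 0.57762722 -0.17860046  0.12      ] [ 0.52076806 -0.17591519  0.12      ] [ 0.51940296 -0.18671902  0.12      ]
scene ridge [ 0.53594867 -0.17582321  0.12      ] [ 0.53388495 -0.16683959  0.12      ] [ 0.58670372 -0.17271256  0.12      ] [ 0.58579239 -0.16006094  0.12      ]
[0.46449514 0.05736062 0.05      ]
[0.57090548 0.07452869 0.05      ]
[ 0.51242274 -0.22604355  0.05      ]
[ 0.61757984 -0.20907577  0.05      ]
tub [0.47747919 0.15231398 0.12      ] [0.4911821  0.16993069 0.12      ]
spec [ 0.55072328 -0.300698    0.062     ] [ 0.56536402 -0.28834948  0.062     ]
beaker rim [0.66075799 0.02989262 0.09      ]
```

Triangulated positions:

| Item | Position (x, y) or angle |
|---|---|
| Blue button | ≈ (0.542, −0.0725) |
| Panel yaw | ≈ 9.5° |
| Stop-button axis | ≈ (0.558, −0.171) |
| Ridge | ≈ 4° from world x |

Next I'll shut the gripper and move above the dome.

>>> apply_moves([
  [[0,0,0],0,0],
  [[0,3,0],0,0],
  [[-0.5,7,1],0,0],
  [[-1,11,2.5],0,0],
  [[-1.5,15,4.5],0,0],
  [[-1.65,17.1,6.5],0,0],
  [[-1.65,17.1,7.5],0,0],
  [[-1.65,17.1,8],0,0],
  [[-1.65,17.1,8],0,0],
  [[-1.65,17.1,8],0,0],
], squeeze=20)

```text
clock: 1.55
tcp_pos: [0.5591, -0.1703, 0.1521]
orientation: [0.0, 1.0, 0.001, 0.001]
wrist_force: [-0.2, 0.6, 0.3]
finger_gap: 0.0002
```

Run:
```python
from workcell import env
from h import *
s=env.get_state();print(s["tcp_pos"],s["orientation"],s["finger_gap"],s["wrist_force"],s["clock"])
T=TT(s)
for n in ["scene","side","wrist"]:
    c=env.read_camera(n);cv2.imwrite(f"pics/{n}1.png",c["pixels"][:,:,::-1])
    if n!="wrist":
        M=np.linalg.inv(c["world_from_camera"]);f=240/np.tan(np.radians(c["fov_y"]/2))
        for p in [s["tcp_pos"],[.558,-.171,.124]]:
            q=M@np.r_[p,1];print(n,q[0]/q[2]*f+c["cx"],q[1]/q[2]*f+c["cy"])
crop("pics/side1.png",300,220,140,120,5,"pics/side1c.png")
crop("pics/scene1.png",200,110,120,110,5,"pics/scene1c.png")
```

```text
[ 0.55912711 -0.1703295   0.15212426] [2.42012116e-04 9.99999551e-01 6.70838049e-04 6.23677928e-04] 0.00015909962871261282 [-0.22669429  0.60308188  0.25972915] 1.55
scene 248.9980251858809 163.93904753374346
scene 250.42221284848125 172.66905528354158
side 384.51423885715343 279.3485323999374
side 382.57348093802375 294.55231710798205
```

View pics/side1c.png

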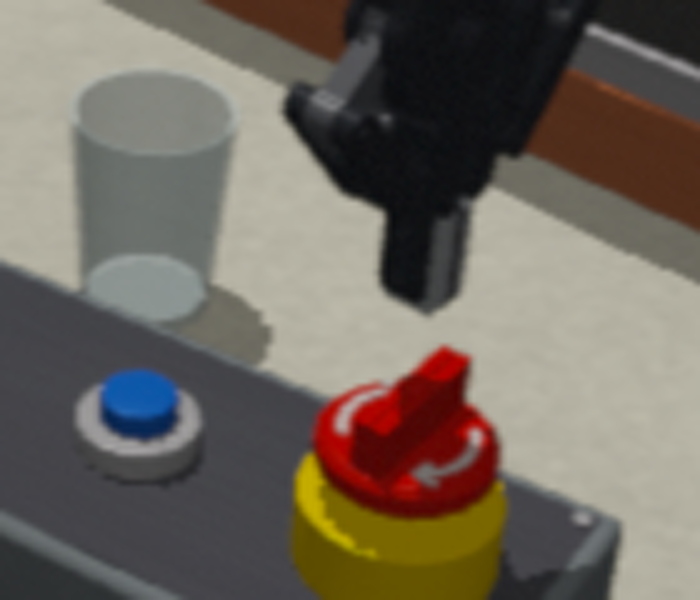

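View pics/scene1c.png

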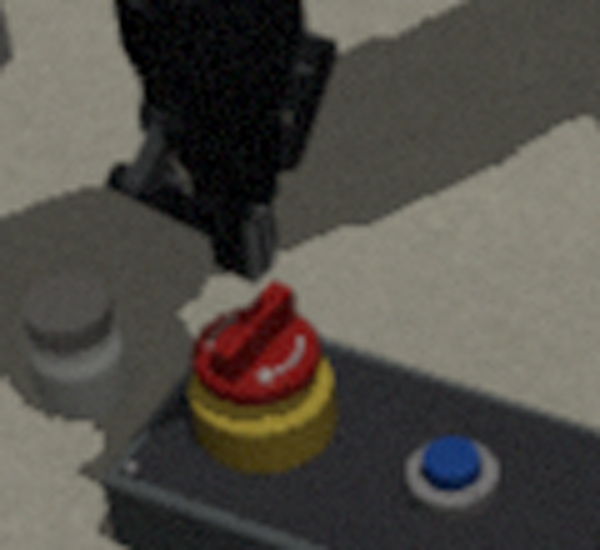

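View pics/wrist1.png

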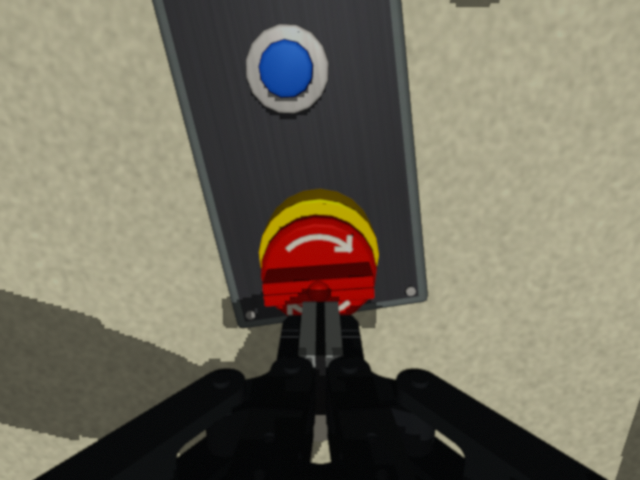

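The dome sits under the shut fingertips: wrist pixel (320, 290), in line with the fingers. The shut block is about 19 mm wide in x. I'll press now.

>>> apply_moves([
  [[0,0,1],0,0],
  [[0,0,2],0,0],
  [[0,0,2.6],0,0],
  [[0,0,3],0,0],
  [[0,0,3.3],0,0],
  [[0,0,3.6],0,0],
  [[0,0,3.8],0,0],
  [[0,0,3.8],0,0],
  [[0,0,3.8],0,0],
  [[0,0,3.8],0,0],
])

```text
clock: 2.95
tcp_pos: [0.5593, -0.1713, 0.1145]
orientation: [0.0, 1.0, 0.0, 0.001]
wrist_force: [-1.1, 0.5, 7.8]
finger_gap: 0.0001
```

Force is 7.8 N, above the 5 N the spring takes fully in, so it has bottomed. I'll lift off.

>>> apply_moves([
  [[0,0,-0.3],0,0],
  [[0,0,-0.8],0,0],
  [[0,0,-1.4],0,0],
  [[0,0,-2.5],0,0],
  [[0,-2,-4],0,0],
  [[0,-4,-5],0,0],
  [[0,-5,-5],0,0],
  [[0,-5,-5],0,0],
  [[0,-5,-5],0,0],
  [[0,-5,-5],0,0],
])

```text
clock: 4.2
tcp_pos: [0.5583, -0.1213, 0.1628]
orientation: [-0.0, 1.0, -0.0, -0.0]
wrist_force: [-0.3, -0.7, 0.6]
finger_gap: -0.0001
```

Run:
```python
from workcell import env
from h import *
s=env.get_state();print(s["tcp_pos"],s["wrist_force"],s["clock"])
for n in ["scene","side"]:
    c=env.read_camera(n);cv2.imwrite(f"pics/{n}2.png",c["pixels"][:,:,::-1])
crop("pics/side2.png",330,240,100,100,6,"pics/side2c.png")
crop("pics/scene2.png",200,130,120,100,6,"pics/scene2c.png")
```

```text
[ 0.55831381 -0.12134327  0.16283588] [-0.25123192 -0.6592626   0.58281835] 4.2
```

View pics/side2c.png

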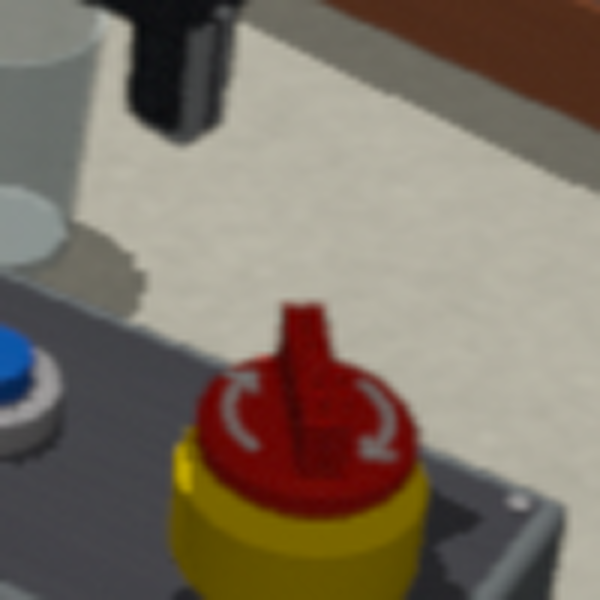

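View pics/scene2c.png

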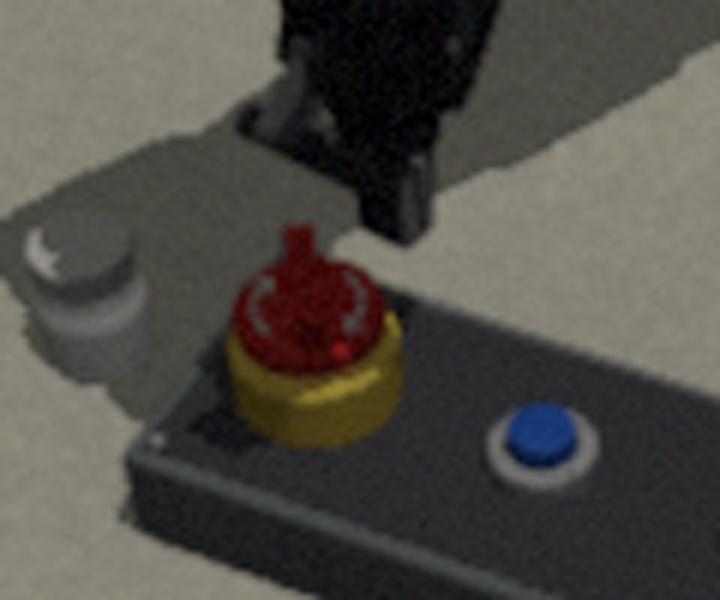

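Step 1 is met: the cap has sunk and the ridge has turned CCW by about 40°, lying at roughly 44°. Next I'll lower the shut fingers beside the ridge's +x end on its +y side and push toward −y.

>>> apply_moves([
  [[1,0,0],0,0],
  [[1.8,0,1],0,0],
  [[1.8,0,3],0,0],
  [[1.8,0,5],0,0],
  [[1.8,0,5.8],0,0],
  [[1.8,0,5.8],0,0],
  [[1.8,0.6,5.8],0,0],
  [[1.8,1.2,5.8],0,0],
  [[1.8,1.6,5.8],0,0],
  [[1.8,1.6,5.8],0,0],
])

```text
clock: 5.55
tcp_pos: [0.5767, -0.1376, 0.1056]
orientation: [0.0, 1.0, -0.0, 0.0]
wrist_force: [-0.8, 0.0, 0.3]
finger_gap: 0.0002
```

Run:
```python
from workcell import env
from h import *
s=env.get_state();print(s["tcp_pos"],s["wrist_force"],s["clock"])
for n in ["scene","side"]:
    c=env.read_camera(n);cv2.imwrite(f"pics/{n}3.png",c["pixels"][:,:,::-1])
crop("pics/side3.png",330,240,100,100,6,"pics/side3c.png")
crop("pics/scene3.png",200,130,120,100,6,"pics/scene3c.png")
```

```text
[ 0.57666235 -0.13761223  0.10561092] [-0.79553373  0.03272841  0.31091725] 5.55
```

View pics/side3c.png

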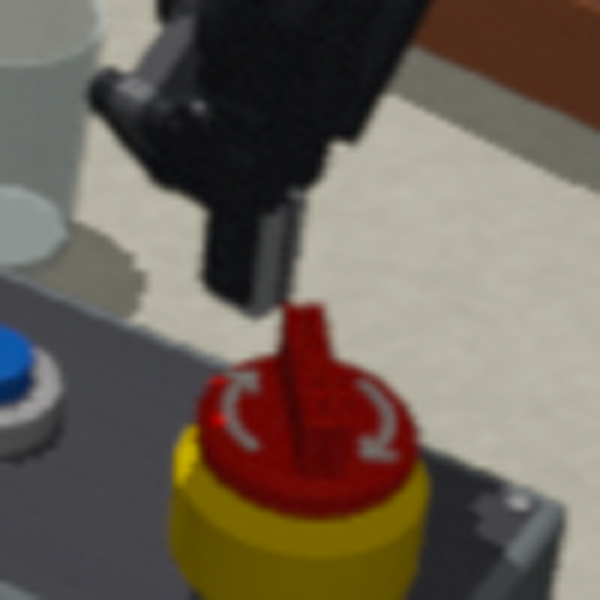

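View pics/scene3c.png

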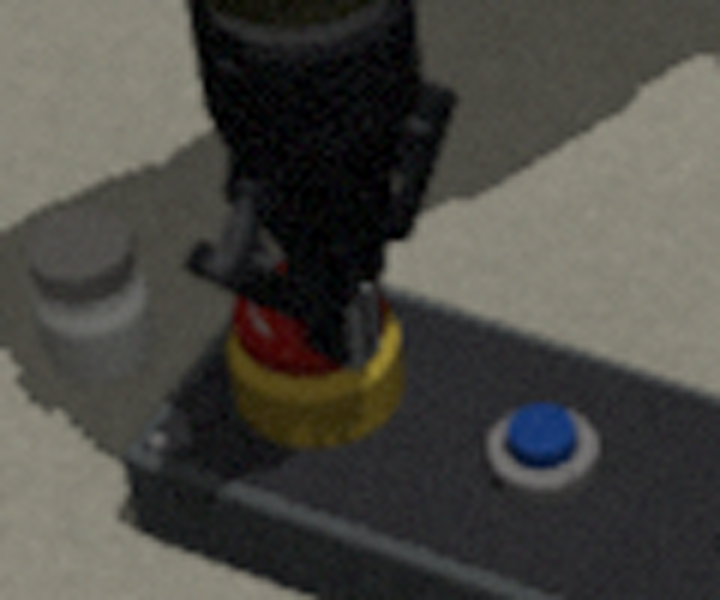

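The fingertips stand just on the +y side of the ridge end: side crop tip ≈ (260, 310), ridge end ≈ (305, 305). I'll push on.

>>> apply_moves([
  [[0,0.3,0],0,0],
  [[0,0.6,0],0,0],
  [[0,0.8,0],0,0],
  [[0,1.0,0],0,0],
  [[0,1.2,0],0,0],
  [[0,1.4,0],0,0],
  [[0,1.5,0],0,0],
  [[0,1.6,0],0,0],
  [[0,1.7,0],0,0],
  [[0,1.7,0],0,0],
])

```text
clock: 6.9
tcp_pos: [0.5808, -0.1528, 0.1065]
orientation: [-0.001, 1.0, 0.001, 0.004]
wrist_force: [9.8, 5.1, -0.8]
finger_gap: 0.0002
```

Run:
```python
from workcell import env
from h import *
s=env.get_state();print(s["tcp_pos"],s["wrist_force"],s["ft_torque"],s["clock"])
for n in ["side"]:
    c=env.read_camera(n);cv2.imwrite(f"pics/{n}4.png",c["pixels"][:,:,::-1])
crop("pics/side4.png",330,240,100,100,6,"pics/side4c.png")
```

```text
[ 0.58075964 -0.15282133  0.10645873] [ 9.79574725  5.05026041 -0.75264546] [ 1.01846387 -2.04360484  0.15003099] 6.9
```

View pics/side4c.png

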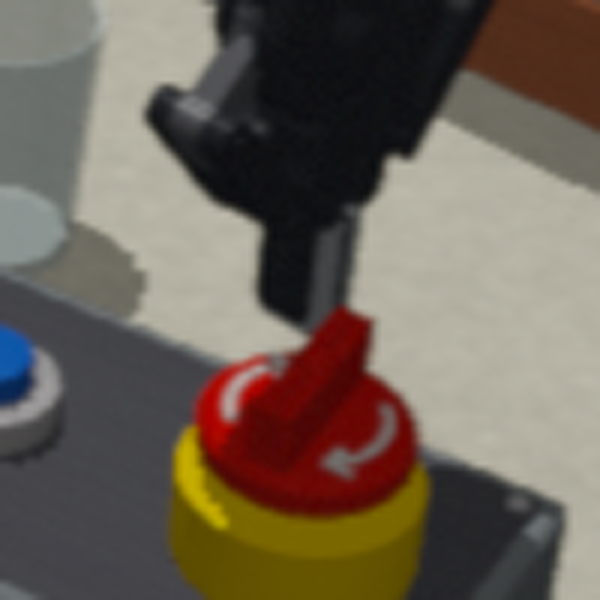

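The force of +9.8 N in x and the tool's 4 mm x offset suggest the ridge corner is caught in the groove between the two shut pads. I'll back off and look from the wrist.

>>> apply_moves([
  [[0.2,-0.6,0],0,0],
  [[0.2,-1.5,0],0,0],
  [[0.2,-2.5,0],0,0],
  [[0.2,-3.2,0],0,0],
  [[0.2,-3.5,-1],0,0],
  [[0,-3.5,-3],0,0],
  [[0,-3.5,-5],0,0],
  [[0,-3.5,-5],0,0],
  [[0,-3.5,-5],0,0],
  [[0,-3.5,-5],0,0],
])

```text
clock: 8.2
tcp_pos: [0.5759, -0.1189, 0.1544]
orientation: [-0.0, 1.0, -0.0, -0.001]
wrist_force: [0.0, -0.1, -1.3]
finger_gap: -0.0001
```

Run:
```python
from workcell import env
from h import *
s=env.get_state();print(s["tcp_pos"],s["wrist_force"],s["joint_pos"],s["clock"])
for n in ["side","wrist"]:
    c=env.read_camera(n);cv2.imwrite(f"pics/{n}5.png",c["pixels"][:,:,::-1])
crop("pics/side5.png",330,240,100,100,6,"pics/side5c.png")
crop("pics/wrist5.png",240,280,160,120,5,"pics/wrist5c.png")
```

```text
[ 0.57592475 -0.11887788  0.15436088] [ 0.04824018 -0.06855046 -1.28984341] [-3.39992718e-01  3.71520046e-01 -6.12523322e-02  1.13960462e+00
 -4.48013933e-05  1.23092025e+00] 8.2
```

View pics/side5c.png

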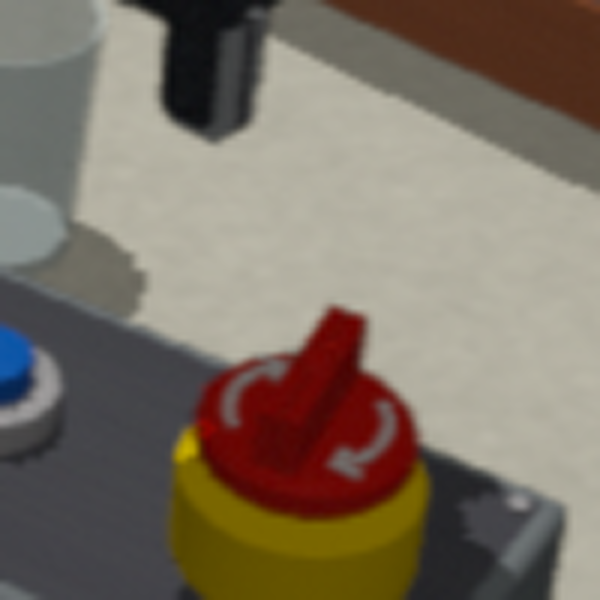

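View pics/wrist5c.png

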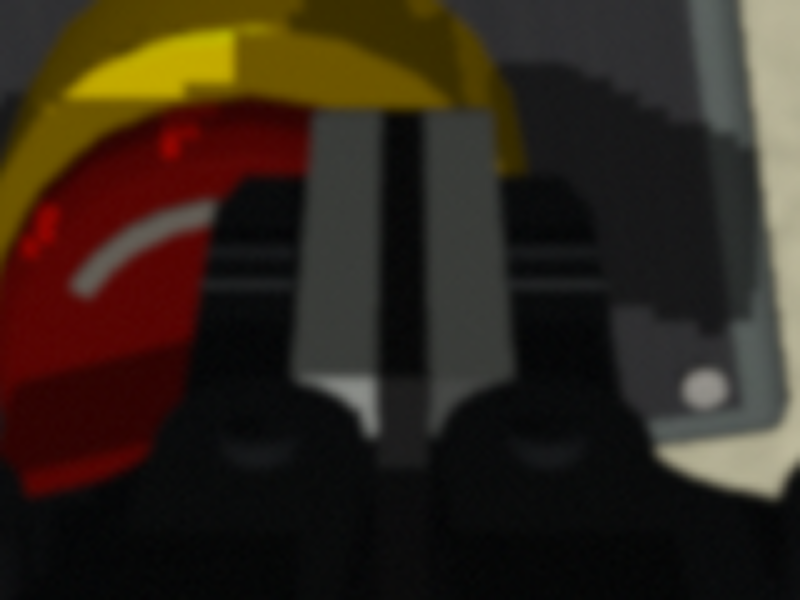

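The ridge stayed part-turned, with about 15–20° left to go. I'll turn the gripper by −90° so one finger's flat back does the pushing, with no groove in contact.

>>> apply_moves([
  [[0,0,0],-10,0],
  [[0,0,0],-20,0],
  [[0,0,0],-30,0],
  [[0,0,0],-40,0],
  [[0,0,0],-50,0],
  [[0,0,0],-60,0],
  [[0,0,0],-70,0],
  [[0,0,0],-80,0],
  [[0,0,0],-90,0],
  [[0,0,0],-90,0],
])

```text
clock: 9.55
tcp_pos: [0.5763, -0.1189, 0.1548]
orientation: [-0.0, 0.708, 0.706, -0.0]
wrist_force: [-0.4, -0.7, 1.2]
finger_gap: -0.0001
```

Run:
```python
from workcell import env
from h import *
s=env.get_state();print(s["tcp_pos"],s["wrist_force"],s["joint_pos"],s["clock"]);T=TT(s);print(T)
for n in ["wrist","scene"]:
    c=env.read_camera(n);cv2.imwrite(f"pics/{n}6.png",c["pixels"][:,:,::-1])
crop("pics/scene6.png",200,130,120,100,6,"pics/scene6c.png")
```

```text
[ 0.5763204  -0.11893924  0.15483395] [-0.37705475 -0.74009069  1.24500397] [-3.39887276e-01  3.71307905e-01 -6.03671653e-02  1.13985860e+00
 -2.75268306e-06 -3.38008469e-01] 9.55
[[ 1.87888960e-03  9.99997993e-01 -6.96076999e-04  5.76320400e-01]
 [ 9.99998206e-01 -1.87872070e-03  2.43220112e-04 -1.18939240e-01]
 [ 2.41911890e-04 -6.96532734e-04 -9.99999728e-01  1.54833955e-01]
 [ 0.00000000e+00  0.00000000e+00  0.00000000e+00  1.00000000e+00]]
```

View pics/wrist6.png

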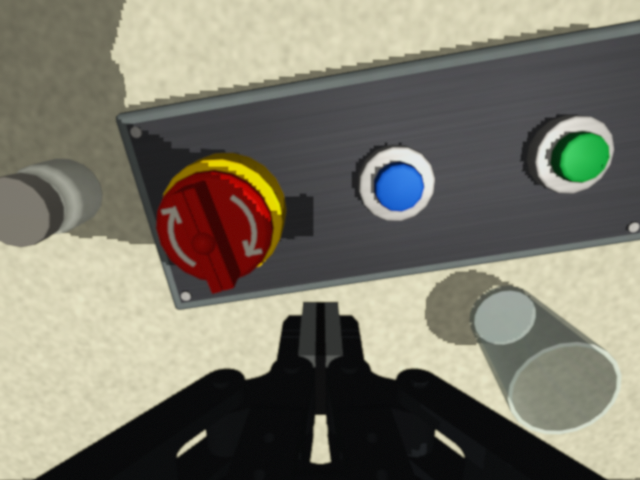

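View pics/scene6c.png

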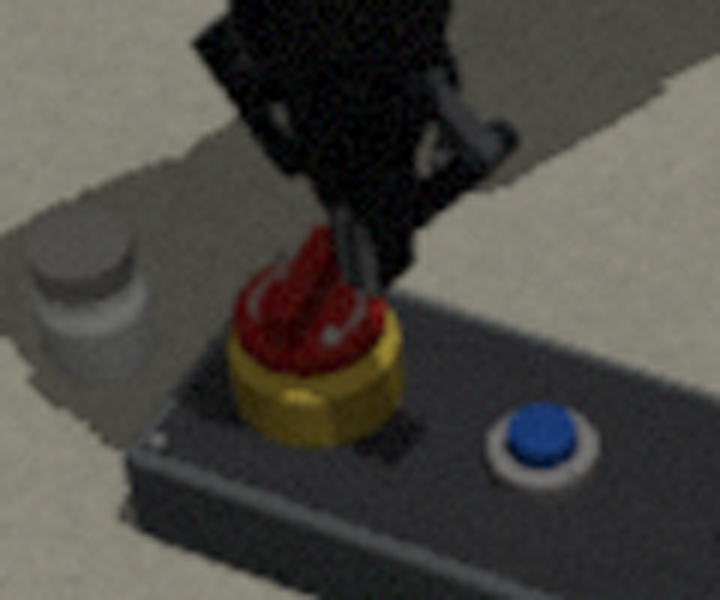

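Now there is a clear view of the button from the wrist, with the dome near (203, 242). I'll enlarge it to measure the axis and ridge angle.

Run:
```python
from h import *
crop("pics/wrist6.png",145,145,155,155,3.87,"pics/wrist6c.png")
```

```text
(no output)
```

View pics/wrist6c.png

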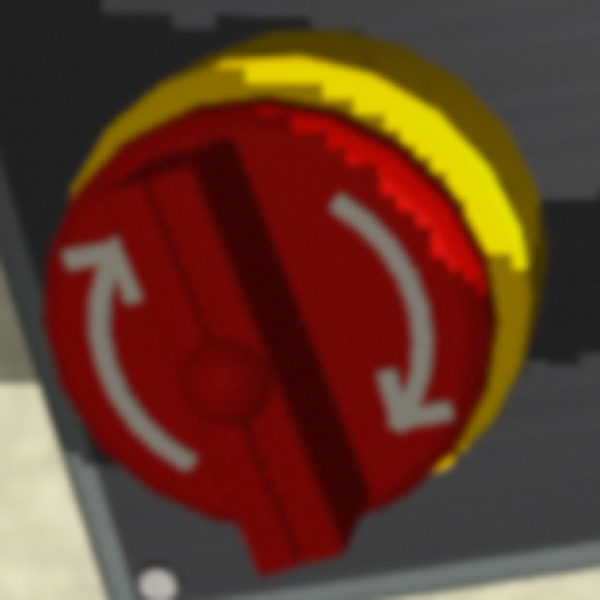

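Run:
```python
from workcell import env
from h import *
s=env.get_state();T=TT(s);w=env.read_camera("wrist")
P=lambda u,v,z:at(w,145+u/3.87,145+v/3.87,z,T)
print("dome",P(227,380,.118))
for a,b in [((150,178),(298,560)),((192,163),(345,552)),((108,187),(262,575))]:
    p,q=P(*a,.114),P(*b,.114);print(p,q,(p+q)/2,np.degrees(np.arctan2(*(q-p)[1::-1])),np.linalg.norm(q-p))
print("blue",at(w,400,186,.072,T),"green",at(w,583,157,.072,T))
```

```text
dome [ 0.55641678 -0.17228197  0.118     ]
[ 0.53293508 -0.18001757  0.114     ] [ 0.58197376 -0.16684122  0.114     ] [ 0.55745442 -0.17342939  0.114     ] 15.039756214519722 0.05077802475773604
[ 0.53119148 -0.17497057  0.114     ] [ 0.58089042 -0.16085007  0.114     ] [ 0.55604095 -0.16791032  0.114     ] 15.860950985431499 0.051665967835614675
[ 0.53397764 -0.18501055  0.114     ] [ 0.58404635 -0.17155413  0.114     ] [ 0.559012   -0.17828234  0.114     ] 15.043289225928566 0.051845455660431854
blue [ 0.5401279  -0.07498493  0.072     ] green [0.52475466 0.02237817 0.072     ]
```

Axis ≈ (0.557, −0.1725) and the ridge is at 15°. In this orientation tool x = world +y and tool y = world +x. I'll descend and push with the finger's back.

>>> apply_moves([
  [[0,0,2],0,0],
  [[0,0,4],0,0],
  [[0,0,4.95],0,0],
  [[-1.2,0,4.95],0,0],
  [[-2.4,0,4.95],0,0],
  [[-2.8,0,4.95],0,0],
  [[-3.1,0,4.95],0,0],
  [[-3.4,0,4.95],0,0],
  [[-3.6,0,4.95],0,0],
  [[-3.6,0,4.95],0,0],
])

```text
clock: 10.95
tcp_pos: [0.577, -0.155, 0.1063]
orientation: [0.001, 0.707, 0.707, 0.0]
wrist_force: [2.4, 2.4, 3.9]
finger_gap: 0.0001
```

Run:
```python
from workcell import env
from h import *
s=env.get_state();print(s["tcp_pos"],s["wrist_force"],s["ft_torque"],s["clock"])
for n in ["side"]:
    c=env.read_camera(n);cv2.imwrite(f"pics/{n}7.png",c["pixels"][:,:,::-1])
crop("pics/side7.png",330,240,100,100,6,"pics/side7c.png")
```

```text
[ 0.57704095 -0.15501347  0.10634319] [2.36271283 2.42029846 3.85565577] [ 0.51481099 -0.39002251  0.0723767 ] 10.95
```

View pics/side7c.png

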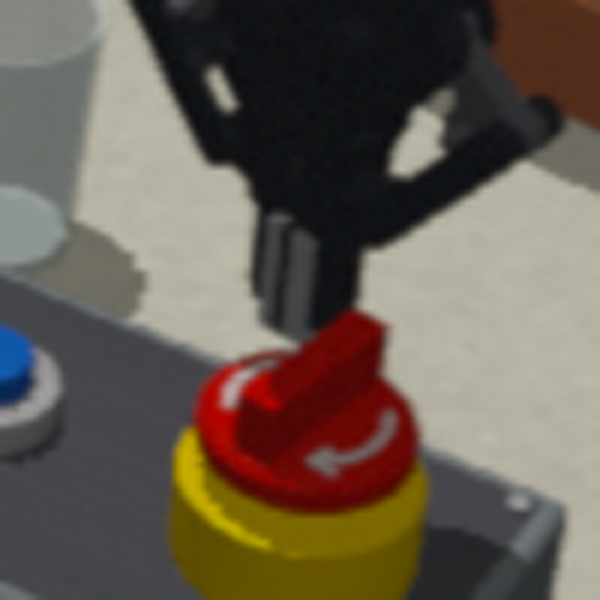

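The ridge is nearly at its released angle, and the upward force suggests it is popping. I'll push a couple of mm more, then back away and check.

>>> apply_moves([
  [[-0.2,0,0],0,0],
  [[-0.4,0,0],0,0],
  [[-0.4,0,0],0,0],
  [[0.3,0,0],0,0],
  [[1.2,0,0],0,0],
  [[2.4,0,0],0,0],
  [[3.4,0,-1],0,0],
  [[3.4,0,-4],0,0],
  [[3.4,0,-5],0,0],
  [[3.4,0,-5],0,0],
])

```text
clock: 12.25
tcp_pos: [0.5772, -0.1211, 0.1568]
orientation: [0.001, 0.707, 0.707, 0.0]
wrist_force: [0.1, -0.2, -0.1]
finger_gap: -0.0
```

Run:
```python
from workcell import env
from h import *
s=env.get_state();print(s["tcp_pos"],s["wrist_force"],s["clock"]);T=TT(s)
for n in ["side","wrist"]:
    c=env.read_camera(n);cv2.imwrite(f"pics/{n}8.png",c["pixels"][:,:,::-1])
crop("pics/side8.png",330,240,100,100,6,"pics/side8c.png")
```

```text
[ 0.57722466 -0.12110968  0.15681886] [ 0.10023483 -0.20397307 -0.10712578] 12.25
```

View pics/side8c.png

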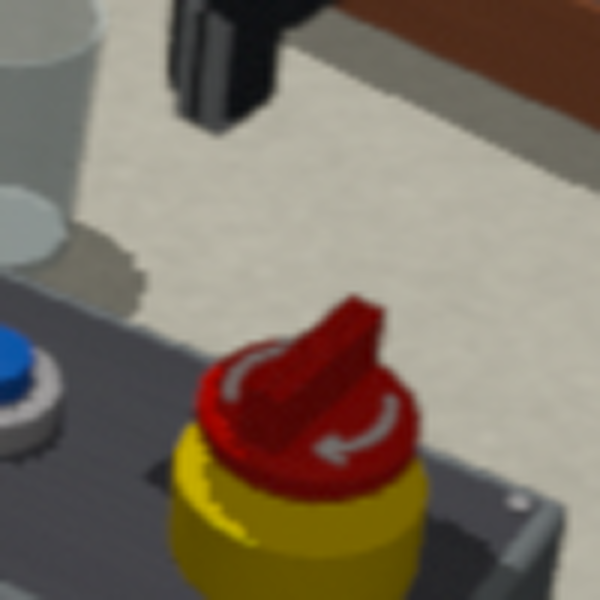

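View pics/wrist8.png

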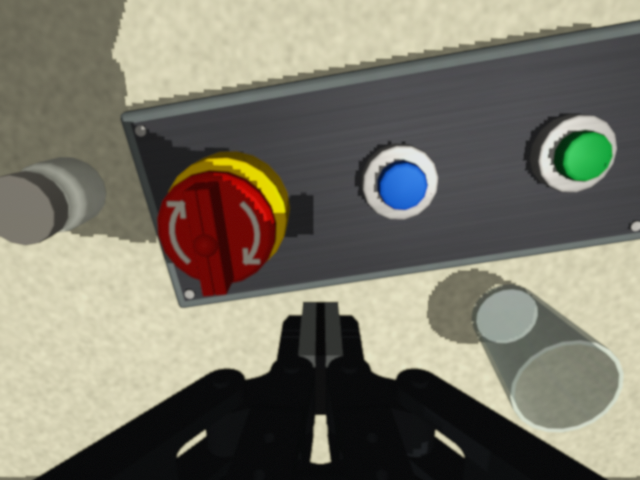

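The button has popped out: the cap's lower edge is at side row ≈ 323, as at the start, against 327 when latched. Before moving on I'll check the ridge angle and measure blue again.

Run:
```python
from workcell import env
from h import *
crop("pics/wrist8.png",145,145,155,155,3.87,"pics/wrist8c.png")
s=env.get_state();T=TT(s);w=env.read_camera("wrist")
print("blue",at(w,403,185,.072,T))
```

```text
blue [ 0.53922197 -0.07538703  0.072     ]
```

View pics/wrist8c.png

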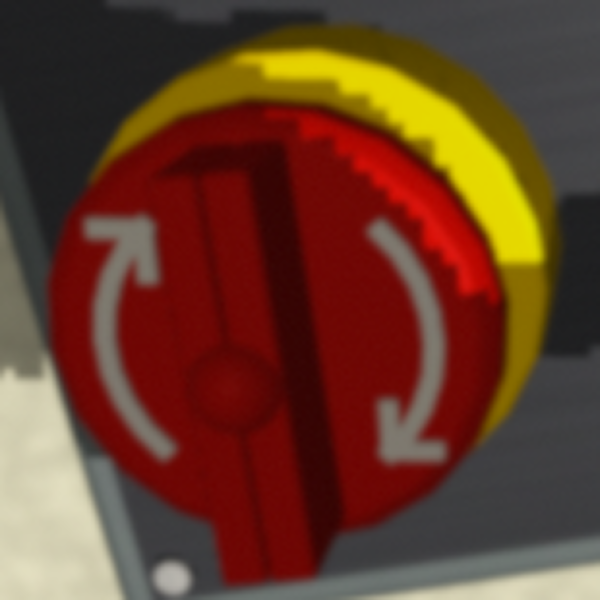

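The ridge is back at about 4°, so it is home. Blue, averaged over the views, is at (0.541, −0.0735). I'll press it.

>>> apply_moves([
  [[2,-1.5,0],0,0],
  [[4,-3,1],0,0],
  [[4.75,-3.6,3],0,0],
  [[4.75,-3.6,5.5],0,0],
  [[4.75,-3.6,7.5],0,0],
  [[4.75,-3.6,8.2],0,0],
  [[4.75,-3.6,8.8],0,0],
  [[4.75,-3.6,9.25],0,0],
  [[4.75,-3.6,9.25],0,0],
  [[4.75,-3.6,9.25],0,0],
])

```text
clock: 13.65
tcp_pos: [0.5402, -0.0735, 0.0658]
orientation: [0.0, 0.707, 0.707, 0.0]
wrist_force: [-7.2, 2.2, 18.1]
finger_gap: 0.0002
```

Run:
```python
from workcell import env
from h import *
s=env.get_state();print(s["tcp_pos"],s["wrist_force"],s["clock"])
c=env.read_camera("side");cv2.imwrite("pics/side9.png",c["pixels"][:,:,::-1])
crop("pics/side9.png",250,220,180,150,4,"pics/side9c.png")
```

```text
[ 0.54024502 -0.07350401  0.06581401] [-7.19802975  2.23018287 18.10536069] 13.65
```

View pics/side9c.png

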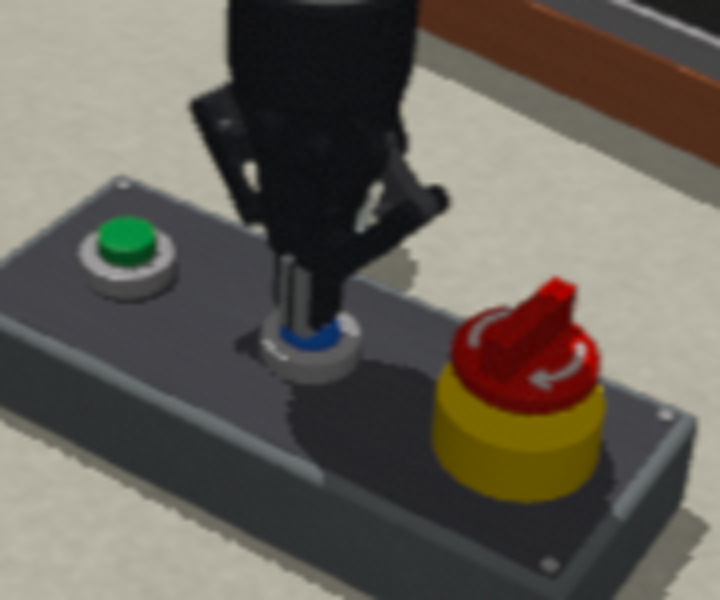

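Blue is bottomed: tip at z = 0.0658 with 18 N, against about 4 N for fully in. Now I'll release and rise.

>>> apply_moves([
  [[0,0,-0.5],0,0],
  [[0,0,-1.5],0,0],
  [[0,0,-4],0,0],
  [[0,0,-8],0,0],
  [[0,0,-12],0,0],
  [[0,0,-14],0,0],
  [[0,0,-14],0,0],
  [[0,0,-14],0,0],
  [[0,0,-14],0,0],
  [[0,0,-14],0,0],
])

```text
clock: 14.95
tcp_pos: [0.54, -0.0734, 0.2023]
orientation: [-0.001, 0.707, 0.707, -0.0]
wrist_force: [0.1, 0.4, -0.7]
finger_gap: -0.0003
```

Run:
```python
from workcell import env
from h import *
s=env.get_state();print(s["tcp_pos"],s["wrist_force"],s["clock"])
c=env.read_camera("side");cv2.imwrite("pics/side10.png",c["pixels"][:,:,::-1])
a=cv2.imread("pics/side0.png")[200:420,180:480];b=cv2.imread("pics/side10.png")[200:420,180:480]
cv2.imwrite("pics/cmp.png",cv2.resize(np.hstack([a,b]),(800,293),interpolation=cv2.INTER_AREA))
crop("pics/side10.png",250,220,180,150,4,"pics/side10c.png")
```

```text
[ 0.54000629 -0.07338159  0.20228064] [ 0.10842094  0.42124792 -0.68782385] 14.95
```

View pics/side10c.png

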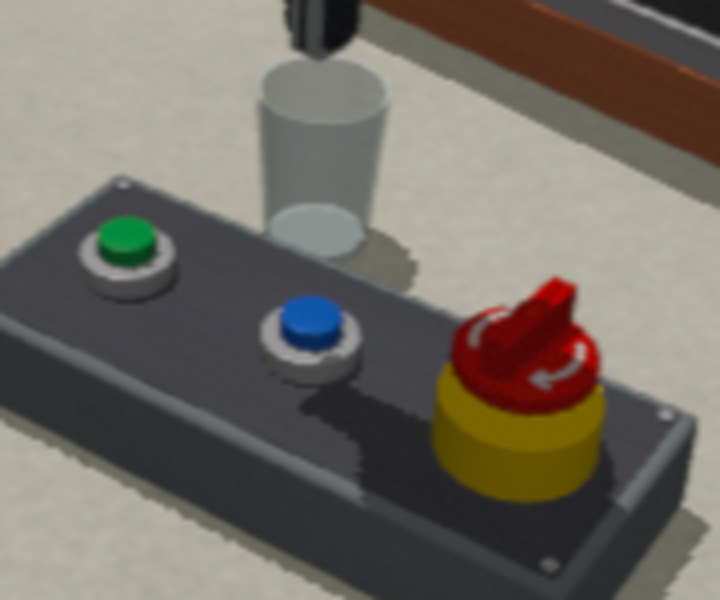

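View pics/cmp.png

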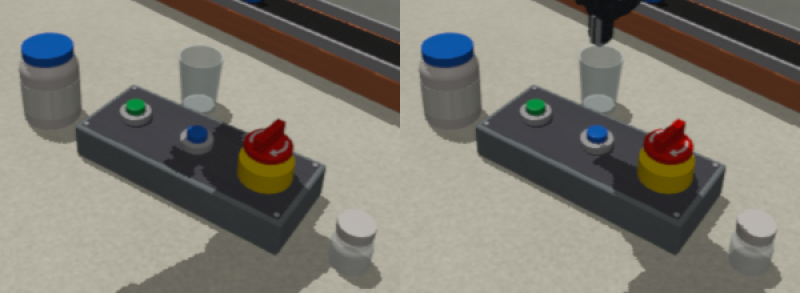

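All three buttons are out, the jar, pot and beaker look unmoved, and the arm is clear. Handing in.

```bash
python3 -c "
from workcell import env
print(env.hand_in())"
```

```text
the job is handed in; nothing more can be done
None
```

The stop-button test is finished and handed in at about 15 s of the 58 s allowed; the hand-in reports no verdict.

- **Stop button latched:** I pressed the red button on its dome with shut fingers until it bottomed (7.8 N). The images then showed it sunk and turned about 40° counter-clockwise.
- **Stop button released:** My first push on the ridge stuck part-way, about 10–15° short, with an unexpected 10 N sideways force. I think the ridge corner caught in the groove between the shut pads. I backed off, turned the gripper 90° and pushed with the flat back of one finger on the same side. The button then popped out.
- **Blue button:** I pressed it to its stop, 18 N on the wrist against the 4 N it needs, and let go.

**Last checks:** In the final pictures all three buttons are out, the ridge is back at its starting angle, and the jar, pot and beaker look unmoved. The arm is clear with almost no force on the wrist. These checks were by eye from the images, because joint values and contact forces cannot be read. That includes whether the stuck push pressed on both halves of the ridge; the fingers stayed shut and on one side.

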